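Turn the sachet carton round in its sleeve

TASK

Two sachet cartons stand in wooden sleeves on the pantry table, and one of them was put in the wrong way round: its plain end sticks out and its dispensing opening is hidden inside. Slide that carton out, turn it end for end, and slide it fully home in the same sleeve, upright, so that its opening sticks out like the other's. Leave the other carton as it is.

Things in the scene. Friction and masses are not known exactly. Their poses are not given: they have to be found in the camera images.
- carton: The wrong-way carton: cardboard, 180 mm long, 54 mm wide and 50 mm high, 0.15 to 0.31 kg, upright in its sleeve. Origin: centre of its underside; +x along its length to the dispensing end, z up. The last 50 mm at +x are cut down to 26 mm height and show sachets; the rest is closed, full height, gripped across its width. At the start +x points into the sleeve, 0 to 10 mm short of its stop.
- carton_opening (a point): Middle of the end face of that carton's dispensing end: 90 mm from the carton's origin along its +x, 13 mm above its underside.
- sleeve: Its plywood sleeve, fixed. Origin: table height, under mid-mouth; +x points in, roughly away from the robot. Base board 12 mm thick, 84 wide, x -150 to 70 mm. From the mouth in: 8 mm side walls, channel 66 wide, 57 high, 60 deep to a solid back wall; roof top 75 mm over the table. Fully home (carton at the back wall) the carton's centre is at x = -30 mm, 120 mm sticking out.
- neighbour: The other carton, same make, size, origin and axes, in a second sleeve of the same make on the other side; its opening already sticks out. Not to be disturbed.
There are look-alikes about, which are no part of the job. What is shaped like the carton but black is not meant. Leave any turquoise look-alike of the sleeve alone.

How it is judged:
By the outcome, as a careful person would: the job done as asked, in the order asked, and still so for the second after the job is handed in, with the robot touching nothing.
It also fails if it takes over 43 s, if anything falls off the work surface, if the arm or the gripper's body presses on something with over 40 N, if the wrist force passes 120 N, or if a joint passes its speed limit or range.

ROBOT

A 6-joint arm with a two-finger parallel gripper is mounted at the origin on the work surface. World frame = base frame: x ahead of the robot, y to its left, z up, the work surface at z = 0. Lengths are in m, angles in rad, forces in N, time in s.
With the tool pointing down it reaches from about 0.35 to 0.775 m from the base axis. Payload 5.5 kg.
Tool frame: the origin (TCP) lies at the very end of the fingers, on their centre line; the grasp point (between the pads) lies 19 mm behind it; z points along the fingers, y is the line along which they close (so a half turn about z gives the same grasp; the last joint's range is limited). The gripper opens to 85 mm and grips with 20 to 120 N. Pads are 22 mm wide; open, the fingers measure 114 mm over their backs; the gripper's body (76 mm by 85 mm) begins 54 mm behind the grasp point. The pads swing forward as they close: fully open they stand 13 mm farther back than shut.
Start: joints at [1.117, 0.313, 0.046, 1.304, 0, 1.431], TCP at [0.178, 0.547, 0.231] pointing down, gripper open.
Joint ranges: [-2.76, 2.76], [-0.86, 1.69], [-1.03, 1.26], [-2.2, 2.34], [-1.47, 1.5], [-3.14, 3.14]. Speed limits (rad/s): [2.57, 2.57, 3.14, 3.14, 3.14, 3.14].

INTERFACE

Orientations are given as a unit quaternion [w, x, y, z].
In Python, from workcell import env, imaging, ticket gives the robot as it stands. The module is installed in compiled form; this text tells all that it offers.
- The arm moves only by the tool apply_moves, never from a script. Its argument "rows" is a list of rows, each an object with "xyz": the shift along the tool's x, y, z in mm, a list of three; "turn": the turn, a rotation vector about the tool's x, y, z in rad, a list of three; "grip": the opening, from 0 (shut) to 1 (fully open). A call has 1 to 12 rows; each row is the pose to reach, as a shift and turn from the pose commanded when the call began, along the tool's axes at that moment; what a row does not reach only later rows make up. A row lasts 1/12 s, in which the tool goes at most 41.7 mm and 7.16 degrees, less where a joint would pass 70% of its speed; a pose out of reach is approached as far as the arm can. A call with a gripper value outside its range is refused whole. The fingers move at their own pace and stop on an object; "force" is the grip in N (left out, the last holds). Time passes only in rows, so rows that repeat a pose let the fingers close. It gives the time, the measured TCP pose, the force, the opening and the grip force at its end, in the units of the state.
- env.get_state(): the state, without advancing time (a new reading comes with each control period).
- imaging.read_camera(name): name is "scene" or "top"; returns a dict with "color" (480x640x3 uint8, blue, green, red), "z_map" (480x640 float32, m along the optical axis (not along the pixel's ray), 0 where there is no reading), "camera_matrix" (3x3 intrinsics, pixels), "k1" (the pictures are not rectified: a ray, as slopes to the right and down, at radius r is drawn at 1 + k1 r^2 times it, then the intrinsics apply), "view" (4x4, takes a point from world to camera coordinates). Camera axes: x right, y down, z forward; pixel columns grow to the right and rows downward; lengths in m; the calibration is good to about 2 mm. A picture is of the moment at which its call begins.
- ticket.hand_in(): hands the job in; it is judged then, once.
The state is a dict: "clock": time; "joint_pos": joint angles; "qvel": joint speeds; "tau": joint torques, N m; "tcp_pos": TCP position; "orientation": TCP orientation; "wrist_force": force on the tool from outside, world axes, zero at the start; "ft_torque": the same for the moment, N m; "finger_gap": finger opening in m; "grip_force": force on a finger pad.
Only numpy, scipy, OpenCV 4.12 (cv2) and the standard library are available. Lean on these libraries where they do the work, as an engineer would, in place of code of your own. Each camera call takes 0.05 s, during which the arm holds its last target. There are 200 camera calls.

## Working session

There is one attempt and no reset: what is moved stays moved. The work goes in short steps, Python scripts to look and compute and a tool call to move; the robot and the scene stay as the last step left them, time stands still between calls to the robot, and variables do not carry over. Pictures are saved under pics/ and viewed, at most 10 in all, crops included, and the job is handed in when it is done.

Besides the shell and the picture viewer there is one more tool, called as name(argument=value, ...), one argument or row to a line, values as JSON. apply_moves: Moves the arm, as the interface text tells. Its arguments: {"type":"object","properties":{"rows":{"type":"array"},"force":{"type":"number"}},"required":["rows"]}

```bash
mkdir -p pics
cat > h.py <<'E'
import numpy as np, cv2
from workcell import env, imaging, ticket
def cam(n,save=None):
    d=imaging.read_camera(n)
    if save: cv2.imwrite('pics/'+save,d['color'])
    return d
def pts(d):
    K=d['camera_matrix'];h,w=d['z_map'].shape
    u,v=np.meshgrid(np.arange(w),np.arange(h))
    xd=(u-K[0,2])/K[0,0]; yd=(v-K[1,2])/K[1,1]
    x,y=xd.copy(),yd.copy()
    for _ in range(20):
        f=1+d['k1']*(x*x+y*y); x=xd/f;y=yd/f
    z=d['z_map']; P=np.stack([x*z,y*z,z],-1)
    V=d['view']; W=(P-V[:3,3])@V[:3,:3]
    W[z==0]=np.nan
    return W
E
python3 - <<'E'
from h import *
a=cam('scene','s0.png');b=cam('top','t0.png')
np.savez('d0.npz',s=pts(a),t=pts(b),sc=a['color'],tc=b['color'])
print(a['view'],b['view'],b['camera_matrix'],a['k1'],b['k1']);print(env.get_state())
E
```

```text
[[ 0.13456065  0.99089983 -0.00330901  0.11827477]
 [ 0.77966292 -0.10793526 -0.61682713 -0.35762966]
 [-0.61157106  0.08042075 -0.7870917   1.5898504 ]
 [ 0.          0.          0.          1.        ]] [[-0.02857374 -0.99955706 -0.00832061 -0.17776837]
 [-0.98633952  0.02954488 -0.16205386  0.47523468]
 [ 0.16222791  0.00357646 -0.98674683  1.13848626]
 [ 0.          0.          0.          1.        ]] [[448.58956292   0.         316.73062529]
 [  0.         448.58956292 250.70252311]
 [  0.           0.           1.        ]] -0.13225954691927225 0.024207047065839385
{'clock': 0.1, 'joint_pos': array([ 1.11740205e+00,  3.13934722e-01,  4.50843714e-02,  1.30361015e+00,
       -5.75692260e-06,  1.43118489e+00]), 'qvel': array([ 0.00146027, -0.00198143,  0.00201299,  0.00039975, -0.00057583,
        0.0009373 ]), 'tau': array([ 3.35405086e-03, -4.81723022e+01,  2.99244297e+01,  1.26618182e-02,
       -7.78816593e-05, -1.44283604e-05]), 'tcp_pos': array([0.17729084, 0.54649778, 0.23048933]), 'orientation': array([-2.40364634e-04,  1.56248510e-01,  9.87717425e-01, -7.96620570e-04]), 'wrist_force': array([-1.37910684,  0.46066085, -0.15561171]), 'ft_torque': array([0.00136096, 0.01183346, 0.05176154]), 'grip_force': 0.0, 'finger_gap': 0.08524695378390712}
```

View pics/t0.png

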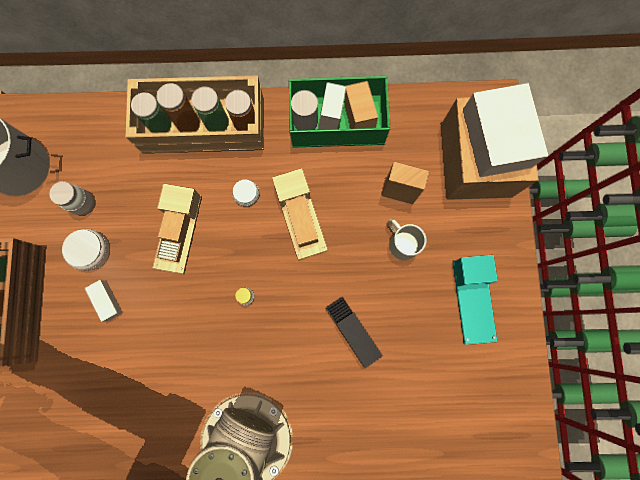

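View pics/s0.png

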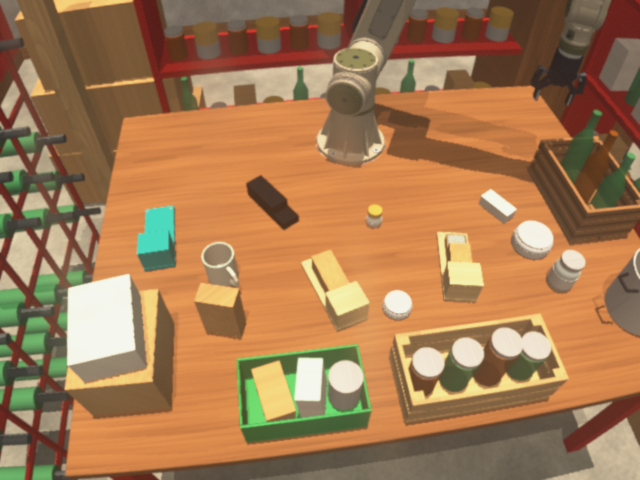

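Top picture: the wrong-way carton (plain orange end out) is at about (300,218), with its sleeve roof at (291,184). The neighbour, with sachets showing, is at (170,235). Look-alikes are the black carton (353,332), the turquoise sleeve (475,300), the loose brown box (405,182) and the orange box in the green crate (360,105). I choose (300,218) and check it in a crop.

Run:
```python
from h import *
D=np.load('d0.npz')
c=D['tc'][150:280,130:350]; cv2.imwrite('pics/c0.png',cv2.resize(c,None,fx=3.5,fy=3.5,interpolation=cv2.INTER_CUBIC))
t=D['t']
def rect(name,u0,u1,v0,v1,z0,z1):
    P=t[v0:v1,u0:u1].reshape(-1,3); m=(P[:,2]>z0)&(P[:,2]<z1); P=P[m]
    r=cv2.minAreaRect(P[:,:2].astype(np.float32))
    b=cv2.boxPoints(r)
    print(name,m.sum(),np.round(np.median(P[:,2]),4),np.round(r[0],4),np.round(r[1],4),r[2]);print(np.round(b,4).tolist())
rect('roof',265,330,160,265,.069,.09)
rect('carton',265,330,160,265,.054,.0675)
rect('base',265,335,160,265,.006,.02)
rect('nroof',145,210,175,275,.069,.09)
rect('ncart',145,210,175,275,.054,.0675)
rect('nbase',145,210,175,275,.006,.02)
rect('all', 265,335,160,265,.006,.09)
for p in [(245,193),(244,297),(408,240),(405,182),(353,332)]: print(p,np.round(t[p[1],p[0]],3))
```

```text
roof 797 0.0754 [ 0.6405 -0.1282] [0.0685 0.0817] 16.19749641418457
[[0.5963000059127808, -0.09849999845027924], [0.6190000176429749, -0.1770000010728836], [0.6848000288009644, -0.15790000557899475], [0.6620000004768372, -0.07940000295639038]]
carton 973 0.0626 [ 0.552  -0.1565] [0.126  0.0802] 18.844722747802734
[[0.47940000891685486, -0.1387999951839447], [0.505299985408783, -0.21480000019073486], [0.6244999766349792, -0.17409999668598175], [0.5985999703407288, -0.0982000008225441]]
base 879 0.0124 [ 0.5863 -0.1467] [0.192  0.2921] 88.39657592773438
[[0.4375999867916107, -0.23849999904632568], [0.7296000123023987, -0.2467000037431717], [0.7350000143051147, -0.05480000004172325], [0.4429999887943268, -0.04659999907016754]]
nroof 826 0.0756 [0.5966 0.1725] [0.0827 0.0995] 78.7547607421875
[[0.5396999716758728, 0.14169999957084656], [0.6373000144958496, 0.12229999899864197], [0.6534000039100647, 0.20340000092983246], [0.5558000206947327, 0.22280000150203705]]
ncart 650 0.0624 [0.5758 0.1755] [0.0808 0.1387] 78.64435577392578
[[0.4999000132083893, 0.14949999749660492], [0.6359000205993652, 0.12219999730587006], [0.6517999768257141, 0.2013999968767166], [0.5157999992370605, 0.22869999706745148]]
nbase 856 0.0128 [0.5586 0.1888] [0.2755 0.1734] 0.5860763192176819
[[0.41999998688697815, 0.27410000562667847], [0.42179998755455017, 0.1006999984383583], [0.6973000168800354, 0.10350000113248825], [0.6955000162124634, 0.2768999934196472]]
all 2736 0.0622 [ 0.5863 -0.1467] [0.192  0.2921] 88.39657592773438
[[0.4375999867916107, -0.23849999904632568], [0.7296000123023987, -0.2467000037431717], [0.7350000143051147, -0.05480000004172325], [0.4429999887943268, -0.04659999907016754]]
(245, 193) [ 0.636 -0.002  0.025]
(244, 297) [ 0.353 -0.004  0.057]
(408, 240) [ 0.497 -0.438  0.006]
(405, 182) [ 0.617 -0.412  0.141]
(353, 332) [ 0.258 -0.277  0.053]
```

View pics/c0.png

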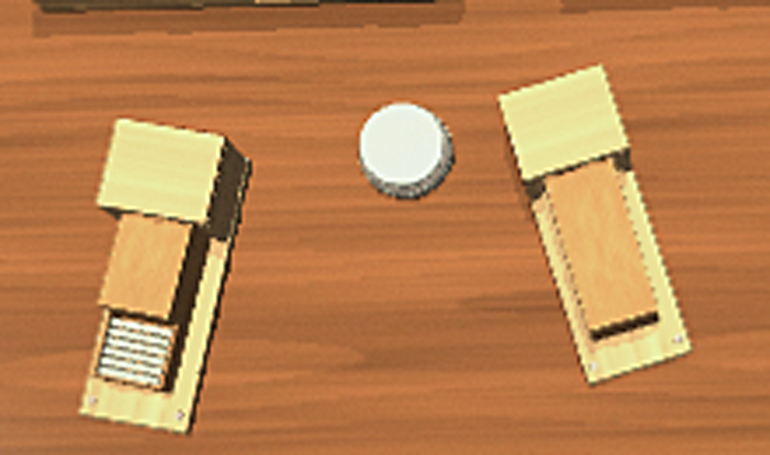

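The crop confirms it: the right-hand carton (605,245 in the crop) shows a plain end, and the left one shows sachets. Now I refine the fit.

```bash
cat >> h.py <<'E'
def comp(t,box,z0,z1):
    u0,u1,v0,v1=box; S=t[v0:v1,u0:u1]; m=((S[...,2]>z0)&(S[...,2]<z1)).astype(np.uint8)
    m=cv2.morphologyEx(m,cv2.MORPH_OPEN,np.ones((3,3),np.uint8))
    n,l,st,_=cv2.connectedComponentsWithStats(m); k=1+np.argmax(st[1:,4])
    P=S[l==k]; r=cv2.minAreaRect(P[:,:2].astype(np.float32)); return P,r
E
python3 - <<'E'
from h import *
t=np.load('d0.npz')['t']; B=(262,335,160,268)
for n,z0,z1 in [('roof',.071,.08),('cart',.0595,.066),('base',.009,.016)]:
    P,r=comp(t,B,z0,z1); print(n,len(P),P[:,2].mean(),np.round(r[0],4),np.round(r[1],4),round(r[2],2)); print(np.round(cv2.boxPoints(r),4).tolist())
    c=P.mean(0)[:2]; u,s,vt=np.linalg.svd(P[:,:2]-c,full_matrices=False); print(c,np.degrees(np.arctan2(vt[0,1],vt[0,0])))
# frame guess
a=np.radians(17);
E
```

```text
roof 716 0.07544537195232713 [ 0.6407 -0.1282] [0.0682 0.0817] 16.2
[[0.5965999960899353, -0.09849999845027924], [0.6193000078201294, -0.1768999993801117], [0.6848000288009644, -0.15790000557899475], [0.6620000004768372, -0.07940000295639038]]
[ 0.6407005  -0.12814451] 106.38264598765369
cart 547 0.06263741190785177 [ 0.5516 -0.1526] [0.1237 0.0534] 15.35
[[0.48489999771118164, -0.14329999685287476], [0.49900001287460327, -0.19480000436306], [0.6183000206947327, -0.16200000047683716], [0.6040999889373779, -0.11050000041723251]]
[ 0.5465427  -0.15438578] -164.54892827709617
base 153 0.012623238720920124 [ 0.4827 -0.189 ] [0.029 0.052] 17.77
[[0.460999995470047, -0.16869999468326569], [0.47679999470710754, -0.21819999814033508], [0.5044000148773193, -0.2092999964952469], [0.4885999858379364, -0.1597999930381775]]
[ 0.48169472 -0.19120371] -64.68987197914689
```

```bash
cat >> h.py <<'E'
from scipy.spatial.transform import Rotation as R
def to(x,y,z,yang):
    "shift/turn for TCP at x,y,z, tool down, tool y at yang deg"
    s=env.get_state();q=s['orientation'];r=R.from_quat([q[1],q[2],q[3],q[0]])
    a=np.radians(yang); Y=np.array([np.cos(a),np.sin(a),0]);Z=np.array([0,0,-1.]);X=np.cross(Y,Z)
    g=R.from_matrix(np.stack([X,Y,Z],1))
    print('xyz',np.round(1e3*r.inv().apply(np.array([x,y,z])-s['tcp_pos']),1),'turn',np.round((r.inv()*g).as_rotvec(),3))
def st():
    s=env.get_state(); q=s['orientation'];Y=R.from_quat([q[1],q[2],q[3],q[0]]).as_matrix()
    print(s['clock'],s['tcp_pos'].round(4),'yang',np.degrees(np.arctan2(Y[1,1],Y[0,1])).round(2),'z',Y[:,2].round(3),s['wrist_force'].round(1),s['finger_gap'].round(4),s['grip_force'],s['joint_pos'].round(2))
E
python3 - <<'E'
from h import *
to(.578,-.145,.15,105.6)
E
```

```text
xyz [-594.6 -533.9   81.2] turn [-0.002 -0.001 -0.586]
```

apply_moves(
  rows=[
    {"xyz": [-595, -534, 81], "turn": [-0.002, -0.001, -0.586], "grip": 1},
    {"xyz": [-595, -534, 81], "turn": [-0.002, -0.001, -0.586], "grip": 1},
    {"xyz": [-595, -534, 81], "turn": [-0.002, -0.001, -0.586], "grip": 1},
    {"xyz": [-595, -534, 81], "turn": [-0.002, -0.001, -0.586], "grip": 1},
    {"xyz": [-595, -534, 81], "turn": [-0.002, -0.001, -0.586], "grip": 1},
    {"xyz": [-595, -534, 81], "turn": [-0.002, -0.001, -0.586], "grip": 1},
    {"xyz": [-595, -534, 81], "turn": [-0.002, -0.001, -0.586], "grip": 1},
    {"xyz": [-595, -534, 81], "turn": [-0.002, -0.001, -0.586], "grip": 1},
    {"xyz": [-595, -534, 81], "turn": [-0.002, -0.001, -0.586], "grip": 1},
    {"xyz": [-595, -534, 81], "turn": [-0.002, -0.001, -0.586], "grip": 1},
    {"xyz": [-595, -534, 81], "turn": [-0.002, -0.001, -0.586], "grip": 1},
    {"xyz": [-595, -534, 81], "turn": [-0.002, -0.001, -0.586], "grip": 1},
  ],
)

```text
clock: 1.1
tcp_pos: [0.4201, 0.1279, 0.1822]
orientation: [0.001, -0.136, 0.991, 0.001]
wrist_force: [0.7, 0.8, -0.1]
finger_gap: 0.0854
grip_force: 0.0
```

Run:
```python
from h import *
st();to(.578,-.145,.15,105.6)
```

```text
Traceback (most recent call last):
  File "h.py", line 32, in st
    print(s['clock'],s['tcp_pos'].round(4),'yang',np.degrees(np.arctan2(Y[1,1],Y[0,1])).round(2),'z',Y[:,2].round(3),s['wrist_force'].round(1),s['finger_gap'].round(4),s['grip_force'],s['joint_pos'].round(2))
                                                                                                                                               ^^^^^^^^^^^^^^^^^^^^^
AttributeError: 'float' object has no attribute 'round'
```

```bash
sed -i "s/s\['finger_gap'\].round(4)/round(s['finger_gap'],4)/" h.py
python3 - <<'E'
from h import *
st();to(.578,-.145,.12,105.6)
E
```

```text
1.1 [0.4201 0.1279 0.1822] yang 105.6 z [ 0.001  0.002 -1.   ] [ 0.7  0.8 -0.1] 0.0854 0.0 [ 0.11  0.07 -0.37  1.12  0.   -0.16]
xyz [ -78.6 -305.4   61.8] turn [ 0.002  0.002 -0.   ]
```

apply_moves(
  rows=[
    {"xyz": [-79, -305, 62], "turn": [0, 0, 0], "grip": 1},
    {"xyz": [-79, -305, 62], "turn": [0, 0, 0], "grip": 1},
    {"xyz": [-79, -305, 62], "turn": [0, 0, 0], "grip": 1},
    {"xyz": [-79, -305, 62], "turn": [0, 0, 0], "grip": 1},
    {"xyz": [-79, -305, 62], "turn": [0, 0, 0], "grip": 1},
    {"xyz": [-79, -305, 62], "turn": [0, 0, 0], "grip": 1},
    {"xyz": [-79, -305, 62], "turn": [0, 0, 0], "grip": 1},
    {"xyz": [-79, -305, 62], "turn": [0, 0, 0], "grip": 1},
    {"xyz": [-79, -305, 62], "turn": [0, 0, 0], "grip": 1},
    {"xyz": [-79, -305, 62], "turn": [0, 0, 0], "grip": 1},
    {"xyz": [-79, -305, 62], "turn": [0, 0, 0], "grip": 1},
  ],
)

```text
clock: 2.02
tcp_pos: [0.577, -0.142, 0.1195]
orientation: [-0.0, -0.136, 0.991, 0.002]
wrist_force: [-0.2, 0.2, 0.0]
finger_gap: 0.0855
grip_force: 0.0
```

Run:
```python
from h import *
st();to(.578,-.145,.022,105.6)
```

```text
2.0167 [ 0.577  -0.142   0.1195] yang 105.58 z [-0.001  0.003 -1.   ] [-0.2  0.2  0. ] 0.0855 0.0 [-0.38  0.41 -0.1   1.07  0.   -0.65]
xyz [-0.1 -3.5 97.4] turn [ 0.003 -0.    -0.   ]
```

apply_moves(
  rows=[
    {"xyz": [0, -3, 30], "turn": [0.003, 0, 0], "grip": 1},
    {"xyz": [0, -3, 60], "turn": [0.003, 0, 0], "grip": 1},
    {"xyz": [0, -3, 85], "turn": [0.003, 0, 0], "grip": 1},
    {"xyz": [0, -3, 97], "turn": [0.003, 0, 0], "grip": 1},
    {"xyz": [0, -3, 97], "turn": [0.003, 0, 0], "grip": 1},
    {"xyz": [0, -3, 97], "turn": [0.003, 0, 0], "grip": 1},
  ],
)

```text
clock: 2.52
tcp_pos: [0.578, -0.1436, 0.0232]
orientation: [0.0, -0.137, 0.991, -0.0]
wrist_force: [-0.4, 0.4, -0.5]
finger_gap: 0.0853
grip_force: 0.0
```

Run:
```python
from h import *
st();cam('scene','s1.png')
```

```text
2.5167 [ 0.578  -0.1436  0.0232] yang 105.7 z [ 0. -0. -1.] [-0.4  0.4 -0.5] 0.0853 0.0 [-0.38  0.49 -0.22  0.86  0.   -0.65]
```

View pics/s1.png

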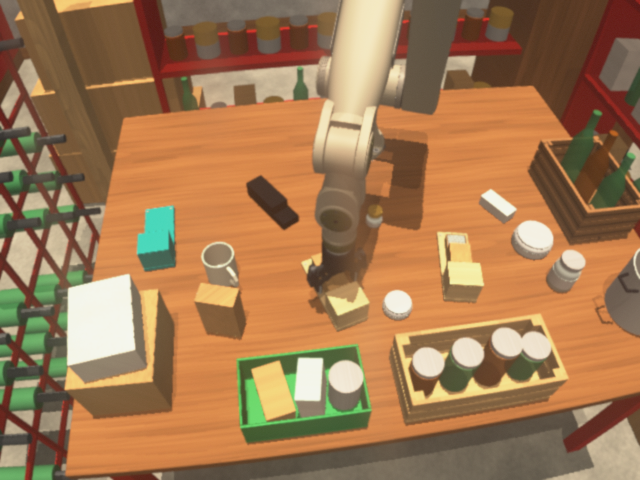

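The gripper straddles the carton just ahead of the sleeve mouth, at about (325,275), with no contact. I'll close it now.

apply_moves(
  rows=[
    {"xyz": [0, 0, 0], "turn": [0, 0, 0], "grip": 0.3},
    {"xyz": [0, 0, 0], "turn": [0, 0, 0], "grip": 0.3},
    {"xyz": [0, 0, 0], "turn": [0, 0, 0], "grip": 0.3},
    {"xyz": [0, 0, 0], "turn": [0, 0, 0], "grip": 0.3},
    {"xyz": [0, 0, 0], "turn": [0, 0, 0], "grip": 0.3},
    {"xyz": [0, 0, 0], "turn": [0, 0, 0], "grip": 0.3},
    {"xyz": [0, 0, 0], "turn": [0, 0, 0], "grip": 0.3},
    {"xyz": [0, 0, 0], "turn": [0, 0, 0], "grip": 0.3},
  ],
  force=50,
)

```text
clock: 3.23
tcp_pos: [0.58, -0.1455, 0.0248]
orientation: [0.002, -0.136, 0.991, -0.001]
wrist_force: [-0.6, 1.0, 6.4]
finger_gap: 0.0535
grip_force: 53.6
```

Run:
```python
from h import *
st(); a=np.radians(16.3); p=env.get_state()['tcp_pos']
to(p[0]-.12*np.cos(a),p[1]-.12*np.sin(a),p[2]+.002,106.3)
```

```text
3.2333 [ 0.58   -0.1455  0.0248] yang 105.6 z [ 0.005 -0.001 -1.   ] [-0.6  1.   6.4] 0.0535 53.55943143367767 [-0.38  0.49 -0.22  0.85  0.   -0.65]
xyz [120.   -1.5  -2.5] turn [-0.003  0.004 -0.012]
```

apply_moves(
  rows=[
    {"xyz": [0, 0, -2], "turn": [0, 0, 0], "grip": 0.3},
    {"xyz": [10, 0, -3], "turn": [0, 0, 0], "grip": 0.3},
    {"xyz": [30, 0, -3], "turn": [0, 0, 0], "grip": 0.3},
    {"xyz": [50, 0, -3], "turn": [0, 0, 0], "grip": 0.3},
    {"xyz": [72, 0, -3], "turn": [0, 0, 0], "grip": 0.3},
    {"xyz": [95, 0, -3], "turn": [0, 0, 0], "grip": 0.3},
    {"xyz": [115, 0, -5], "turn": [0, 0, 0], "grip": 0.3},
    {"xyz": [120, 0, -25], "turn": [0, 0, 0], "grip": 0.3},
    {"xyz": [120, 0, -50], "turn": [0, 0, 0], "grip": 0.3},
    {"xyz": [120, 0, -50], "turn": [0, 0, 0], "grip": 0.3},
  ],
)

```text
clock: 4.07
tcp_pos: [0.4638, -0.1788, 0.0764]
orientation: [0.003, -0.135, 0.991, -0.002]
wrist_force: [1.9, -0.9, -2.0]
finger_gap: 0.0536
grip_force: 53.6
```

Run:
```python
from h import *
st();cam('scene','s2.png')
```

```text
4.0667 [ 0.4638 -0.1788  0.0764] yang 105.52 z [ 0.006 -0.003 -1.   ] [ 1.9 -0.9 -2. ] 0.0536 53.568440079689026 [-0.53  0.26 -0.42  0.88  0.   -0.8 ]
```

View pics/s2.png

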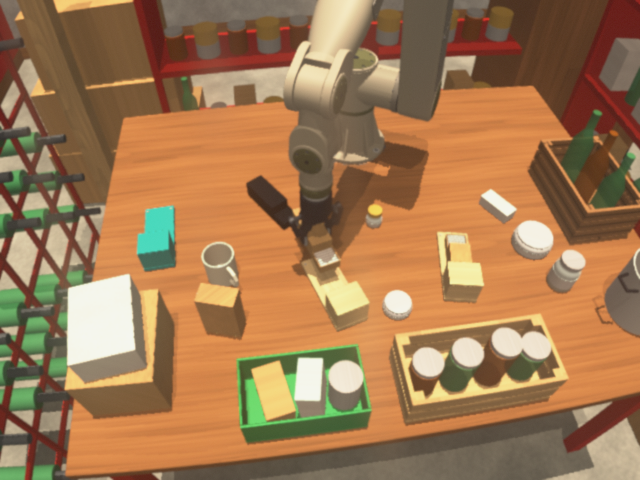

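The carton is out and lifted; its sachet end at (325,258) faces the sleeve. Next I turn it end for end.

apply_moves(
  rows=[
    {"xyz": [0, 0, -5], "turn": [0, 0, 0.06], "grip": 0.3},
    {"xyz": [0, 0, -10], "turn": [0, 0, 0.16], "grip": 0.3},
    {"xyz": [0, 0, -10], "turn": [0, 0, 0.28], "grip": 0.3},
    {"xyz": [0, 0, -10], "turn": [0, 0, 0.4], "grip": 0.3},
    {"xyz": [0, 0, -10], "turn": [0, 0, 0.52], "grip": 0.3},
    {"xyz": [0, 0, -10], "turn": [0, 0, 0.64], "grip": 0.3},
    {"xyz": [0, 0, -10], "turn": [0, 0, 0.76], "grip": 0.3},
    {"xyz": [0, 0, -10], "turn": [0, 0, 0.88], "grip": 0.3},
    {"xyz": [0, 0, -10], "turn": [0, 0, 1.0], "grip": 0.3},
    {"xyz": [0, 0, -10], "turn": [0, 0, 1.12], "grip": 0.3},
    {"xyz": [0, 0, -10], "turn": [0, 0, 1.24], "grip": 0.3},
    {"xyz": [0, 0, -10], "turn": [0, 0, 1.36], "grip": 0.3},
  ],
)

```text
clock: 5.12
tcp_pos: [0.462, -0.1769, 0.0814]
orientation: [-0.0, 0.52, 0.854, -0.0]
wrist_force: [0.2, 0.0, -2.0]
finger_gap: 0.0535
grip_force: 53.2
```

Run:
```python
from h import *
st();to(.461,-.1807,.086,-73.7)
```

```text
5.1167 [ 0.462  -0.1769  0.0814] yang 27.34 z [-0.  0. -1.] [ 0.2  0.  -2. ] 0.0535 53.18231999874115 [-0.53  0.26 -0.41  0.9  -0.    0.57]
xyz [-2.9 -2.7 -4.6] turn [-0.    -0.     1.764]
```

apply_moves(
  rows=[
    {"xyz": [0, 0, -2], "turn": [0, 0, 0.12], "grip": 0.3},
    {"xyz": [0, 0, -5], "turn": [0, 0, 0.24], "grip": 0.3},
    {"xyz": [0, 0, -5], "turn": [0, 0, 0.36], "grip": 0.3},
    {"xyz": [0, 0, -5], "turn": [0, 0, 0.48], "grip": 0.3},
    {"xyz": [0, 0, -5], "turn": [0, 0, 0.6], "grip": 0.3},
    {"xyz": [0, 0, -5], "turn": [0, 0, 0.72], "grip": 0.3},
    {"xyz": [0, 0, -5], "turn": [0, 0, 0.84], "grip": 0.3},
    {"xyz": [0, 0, -5], "turn": [0, 0, 0.96], "grip": 0.3},
    {"xyz": [-1, -1, -5], "turn": [0, 0, 1.08], "grip": 0.3},
    {"xyz": [-2, -2, -5], "turn": [0, 0, 1.2], "grip": 0.3},
    {"xyz": [-3, -3, -5], "turn": [0, 0, 1.32], "grip": 0.3},
    {"xyz": [-3, -3, -5], "turn": [0, 0, 1.44], "grip": 0.3},
  ],
)

```text
clock: 6.12
tcp_pos: [0.4608, -0.1811, 0.0864]
orientation: [-0.0, 0.954, 0.299, -0.0]
wrist_force: [1.2, -0.5, -1.4]
finger_gap: 0.0532
grip_force: 53.2
```

Run:
```python
from h import *
st();to(.461,-.1807,.086,-73.7)
```

```text
6.1167 [ 0.4608 -0.1811  0.0864] yang -55.17 z [-0.  0. -1.] [ 1.2 -0.5 -1.4] 0.0532 53.185755014419556 [-0.54  0.26 -0.41  0.91 -0.    2.  ]
xyz [ 0.4 -0.2  0.4] turn [-0.     0.     0.323]
```

apply_moves(
  rows=[
    {"xyz": [0, 0, 0], "turn": [0, 0, 0.11], "grip": 0.3},
    {"xyz": [0, 0, 0], "turn": [0, 0, 0.22], "grip": 0.3},
    {"xyz": [0, 0, 0], "turn": [0, 0, 0.323], "grip": 0.3},
    {"xyz": [0, 0, 0], "turn": [0, 0, 0.323], "grip": 0.3},
    {"xyz": [0, 0, 0], "turn": [0, 0, 0.323], "grip": 0.3},
  ],
)

```text
clock: 6.53
tcp_pos: [0.4611, -0.1811, 0.0868]
orientation: [-0.0, 0.989, 0.146, 0.0]
wrist_force: [0.1, -0.0, -2.3]
finger_gap: 0.0533
grip_force: 53.3
```

Run:
```python
from h import *
st()
b=cam('top');a=cam('scene')
T=pts(b);S=pts(a)
np.savez('d1.npz',s=S,t=T)
i=np.hstack([cv2.resize(b['color'][170:290,255:355],None,fx=4,fy=4,interpolation=cv2.INTER_CUBIC),cv2.resize(a['color'][210:330,280:380],None,fx=4,fy=4,interpolation=cv2.INTER_CUBIC)])
cv2.imwrite('pics/c2.png',i)
```

```text
6.5333 [ 0.4611 -0.1811  0.0868] yang -73.17 z [ 0.  0. -1.] [ 0.1 -0.  -2.3] 0.0533 53.263821601867676 [-0.54  0.26 -0.4   0.91  0.    2.31]
```

View pics/c2.png

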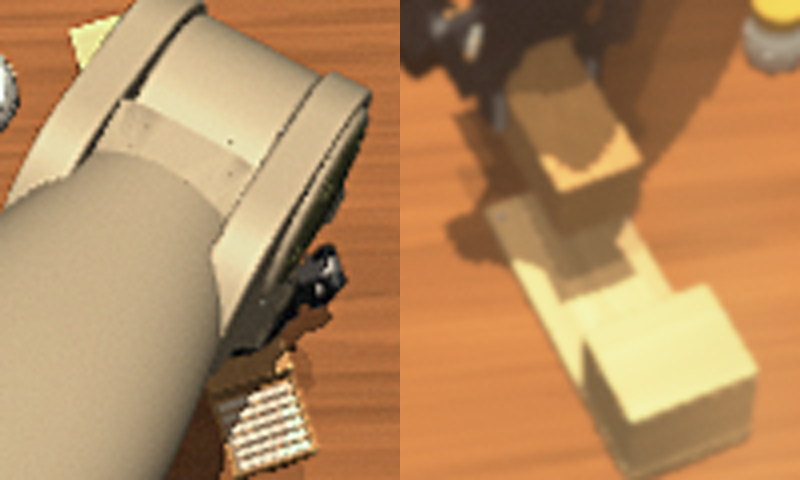

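The crops show the sachet end now facing the robot (270,430) and the plain end facing the sleeve (590,190). I'll measure the held carton and the sleeve with the same camera.

Run:
```python
from h import *
D=np.load('d1.npz');S=D['s']
def show(n,P):
    r=cv2.minAreaRect(P[:,:2].astype(np.float32)); A=np.c_[P[:,:2]-P[:,:2].mean(0),np.ones(len(P))]
    k=np.linalg.lstsq(A,P[:,2],rcond=None)[0]; u=np.array([np.cos(np.radians(16.3)),np.sin(np.radians(16.3))])
    print(n,len(P),np.round(r[0],4),np.round(r[1],4),round(r[2],2),'z',P[:,2].mean().round(4),'slope along/across',(k[:2]@u).round(3),(k[:2]@[-u[1],u[0]]).round(3)); print(np.round(cv2.boxPoints(r),4).tolist())
B=(280,380,210,335)
for n,z0,z1 in [('roof',.0705,.081),('top',.108,.14)]:
    P,r=comp(S,B,z0,z1);show(n,P)
```

```text
roof 872 [ 0.6409 -0.1318] [0.0703 0.0834] 15.62 z 0.0748 slope along/across -0.004 0.001
[[0.59579998254776, -0.10109999775886536], [0.6182000041007996, -0.18150000274181366], [0.6859999895095825, -0.16249999403953552], [0.6635000109672546, -0.08219999819993973]]
top 943 [ 0.4943 -0.1702] [0.1146 0.0837] 30.36 z 0.1232 slope along/across -0.029 0.033
[[0.4237000048160553, -0.16300000250339508], [0.4659999907016754, -0.2353000044822693], [0.5648999810218811, -0.17739999294281006], [0.5224999785423279, -0.10509999841451645]]
```

Run:
```python
from h import *
D=np.load('d1.npz');S=D['s']
P,r=comp(S,(280,380,210,335),.117,.131)
th=np.radians(16.0);u=np.array([np.cos(th),np.sin(th)]);v=np.array([-u[1],u[0]]);c=np.array([.4611,-.1811])
q=np.c_[(P[:,:2]-c)@u,(P[:,:2]-c)@v,P[:,2]]
for lo in range(10,100,10):
    m=(q[:,0]>lo/1e3)&(q[:,0]<(lo+10)/1e3)
    if m.sum()>5: print(lo,m.sum(),np.percentile(q[m,1],[2,98]).round(4),np.median(q[m,2]).round(4))
print('front',np.percentile(q[:,0],99))
# sleeve axis in tool-centred coords, both cameras
for n,o in (('top',(.6407,-.1282)),('scene',(.6409,-.1318))): print(n,(np.array(o)-c)@u,(np.array(o)-c)@v)
```

```text
10 69 [-0.0311  0.0235] 0.1243
20 78 [-0.0291  0.0226] 0.1238
30 71 [-0.0282  0.0236] 0.1244
40 72 [-0.0289  0.0229] 0.1245
50 76 [-0.0284  0.0242] 0.1242
60 74 [-0.0285  0.0241] 0.1245
70 84 [-0.0284  0.024 ] 0.1243
80 86 [-0.0284  0.0236] 0.1242
front 0.08834686285303461
top 0.18722381671324137 0.0013462746104040142
scene 0.18642377457148782 -0.0021693949661373215
```

apply_moves(
  rows=[
    {"xyz": [0, 0, 20], "turn": [0, 0, 0.006], "grip": 0.3},
    {"xyz": [0, 0, 40], "turn": [0, 0, 0.006], "grip": 0.3},
    {"xyz": [5, 0, 54], "turn": [0, 0, 0.006], "grip": 0.3},
    {"xyz": [18, 0, 59], "turn": [0, 0, 0.006], "grip": 0.3},
    {"xyz": [32, 0, 60], "turn": [0, 0, 0.006], "grip": 0.3},
    {"xyz": [46, 0.5, 60], "turn": [0, 0, 0.006], "grip": 0.3},
    {"xyz": [55, 0.5, 60], "turn": [0, 0, 0.006], "grip": 0.3},
    {"xyz": [64, 1, 60], "turn": [0, 0, 0.006], "grip": 0.3},
    {"xyz": [73, 1, 60], "turn": [0, 0, 0.006], "grip": 0.3},
    {"xyz": [82, 1, 60], "turn": [0, 0, 0.006], "grip": 0.3},
    {"xyz": [90, 1, 60], "turn": [0, 0, 0.006], "grip": 0.3},
    {"xyz": [90, 1, 60], "turn": [0, 0, 0.006], "grip": 0.3},
  ],
)

```text
clock: 7.63
tcp_pos: [0.5504, -0.1565, 0.0283]
orientation: [0.001, 0.99, 0.142, 0.002]
wrist_force: [0.6, -0.6, -1.5]
finger_gap: 0.0536
grip_force: 53.4
```

Run:
```python
from h import *
st();cam('scene','s3.png')
i=cv2.imread('pics/s3.png')[210:330,270:390];cv2.imwrite('pics/c3.png',cv2.resize(i,None,fx=4,fy=4,interpolation=cv2.INTER_CUBIC))
```

```text
7.6333 [ 0.5504 -0.1565  0.0283] yang -73.63 z [ 0.004 -0.001 -1.   ] [ 0.6 -0.6 -1.5] 0.0536 53.37912082672119 [-0.42  0.44 -0.29  0.84  0.    2.44]
```

View pics/c3.png

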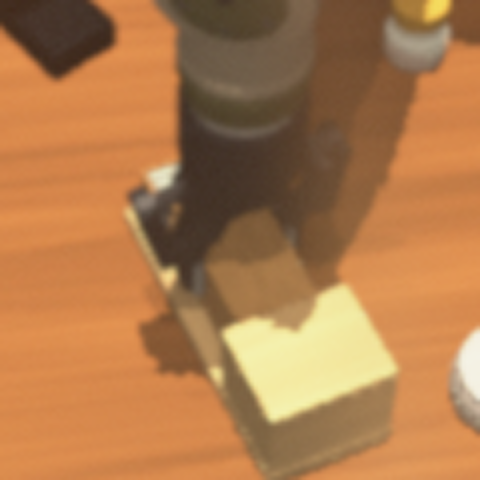

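The carton has entered the mouth cleanly at (270,320) with no force. I'll push it gently to the stop.

apply_moves(
  rows=[
    {"xyz": [6, 0, 1], "turn": [0, 0, 0], "grip": 0.3},
    {"xyz": [12, 0, 1], "turn": [0, 0, 0], "grip": 0.3},
    {"xyz": [18, 0.3, 1], "turn": [0, 0, 0], "grip": 0.3},
    {"xyz": [23, 0.3, 1], "turn": [0, 0, 0], "grip": 0.3},
    {"xyz": [26, 0.3, 1], "turn": [0, 0, 0], "grip": 0.3},
    {"xyz": [28, 0.3, 1], "turn": [0, 0, 0], "grip": 0.3},
    {"xyz": [29, 0.3, 1], "turn": [0, 0, 0], "grip": 0.3},
    {"xyz": [29, 0.3, 1], "turn": [0, 0, 0], "grip": 0.3},
  ],
)

```text
clock: 8.35
tcp_pos: [0.5766, -0.1488, 0.027]
orientation: [0.001, 0.99, 0.142, 0.001]
wrist_force: [-0.3, -0.5, -2.1]
finger_gap: 0.0536
grip_force: 53.4
```

apply_moves(
  rows=[
    {"xyz": [1, 0, 0.5], "turn": [0, 0, 0], "grip": 0.3},
    {"xyz": [2, 0, 1], "turn": [0, 0, 0], "grip": 0.3},
    {"xyz": [3, 0, 1], "turn": [0, 0, 0], "grip": 0.3},
    {"xyz": [4, 0, 1], "turn": [0, 0, 0], "grip": 0.3},
    {"xyz": [4, 0, 1], "turn": [0, 0, 0], "grip": 0.3},
  ],
)

```text
clock: 8.77
tcp_pos: [0.5805, -0.1477, 0.0262]
orientation: [0.001, 0.99, 0.142, 0.001]
wrist_force: [0.9, -0.2, -2.9]
finger_gap: 0.0535
grip_force: 53.4
```

apply_moves(
  rows=[
    {"xyz": [1, 0, 0.5], "turn": [0, 0, 0], "grip": 0.3},
    {"xyz": [2, 0, 1], "turn": [0, 0, 0], "grip": 0.3},
    {"xyz": [2.5, 0, 1], "turn": [0, 0, 0], "grip": 0.3},
    {"xyz": [3, 0, 1], "turn": [0, 0, 0], "grip": 0.3},
    {"xyz": [3, 0, 1], "turn": [0, 0, 0], "grip": 0.3},
  ],
)

```text
clock: 9.18
tcp_pos: [0.5811, -0.1474, 0.025]
orientation: [0.001, 0.99, 0.142, -0.001]
wrist_force: [-7.4, -3.6, 2.2]
finger_gap: 0.0532
grip_force: 53.9
```

Contact with the back wall: about 8 N, and travel has stopped at 125 mm (122 expected). A touch more push, then ease off, release and rise.

apply_moves(
  rows=[
    {"xyz": [1, 0, 0], "turn": [0, 0, 0], "grip": 0.3},
    {"xyz": [2, 0, 0], "turn": [0, 0, 0], "grip": 0.3},
    {"xyz": [2, 0, 0], "turn": [0, 0, 0], "grip": 0.3},
  ],
)

```text
clock: 9.43
tcp_pos: [0.581, -0.1473, 0.0249]
orientation: [0.001, 0.99, 0.141, -0.003]
wrist_force: [-12.6, -6.1, 6.2]
finger_gap: 0.0538
grip_force: 54.3
```

apply_moves(
  rows=[
    {"xyz": [0, 0, 0], "turn": [0, 0, 0], "grip": 1},
    {"xyz": [0, 0, 0], "turn": [0, 0, 0], "grip": 1},
    {"xyz": [0, 0, 0], "turn": [0, 0, 0], "grip": 1},
    {"xyz": [0, 0, 0], "turn": [0, 0, 0], "grip": 1},
    {"xyz": [0, 0, 0], "turn": [0, 0, 0], "grip": 1},
    {"xyz": [0, 0, 0], "turn": [0, 0, 0], "grip": 1},
    {"xyz": [0, 0, -3], "turn": [0, 0, 0], "grip": 1},
  ],
)

```text
clock: 10.02
tcp_pos: [0.5849, -0.146, 0.0277]
orientation: [0.0, 0.99, 0.142, 0.001]
wrist_force: [0.9, 0.7, -0.6]
finger_gap: 0.0851
grip_force: 0.0
```

apply_moves(
  rows=[
    {"xyz": [-2, 0, -30], "turn": [0, 0, 0], "grip": 1},
    {"xyz": [-2, 0, -65], "turn": [0, 0, 0], "grip": 1},
    {"xyz": [-2, 0, -105], "turn": [0, 0, 0], "grip": 1},
    {"xyz": [-2, 0, -145], "turn": [0, 0, 0], "grip": 1},
    {"xyz": [-60, -30, -170], "turn": [0, 0, 0], "grip": 1},
    {"xyz": [-90, -60, -170], "turn": [0, 0, 0], "grip": 1},
    {"xyz": [-110, -95, -170], "turn": [0, 0, 0], "grip": 1},
    {"xyz": [-120, -130, -170], "turn": [0, 0, 0], "grip": 1},
    {"xyz": [-120, -170, -170], "turn": [0, 0, 0], "grip": 1},
    {"xyz": [-120, -210, -170], "turn": [0, 0, 0], "grip": 1},
    {"xyz": [-120, -250, -170], "turn": [0, 0, 0], "grip": 1},
    {"xyz": [-120, -250, -170], "turn": [0, 0, 0], "grip": 1},
  ],
)

```text
clock: 11.02
tcp_pos: [0.3966, 0.0638, 0.1981]
orientation: [-0.0, 0.99, 0.144, 0.001]
wrist_force: [-0.3, -0.5, -0.8]
finger_gap: 0.0857
grip_force: 0.0
```

Run:
```python
from h import *
st()
b=cam('top');a=cam('scene');T=pts(b);S=pts(a)
cv2.imwrite('pics/c4.png',np.hstack([cv2.resize(b['color'][160:280,255:355],None,fx=4,fy=4),cv2.resize(a['color'][210:330,280:380],None,fx=4,fy=4)]))
th=np.radians(15.9);u=np.array([np.cos(th),np.sin(th)]);v=np.array([-u[1],u[0]])
for n,W,B in(('top',T,(262,335,160,268)),('scene',S,(280,380,210,335))):
  for k,z0,z1 in(('roof',.0705,.08),('cart',.0585,.0665),('open',.03,.045)):
    try:
        P,r=comp(W,B,z0,z1)
        q=np.c_[P[:,:2]@u,P[:,:2]@v]; print(n,k,len(P),P[:,2].mean().round(4),np.percentile(q,[1,99],axis=0).round(4).tolist(),round(r[2],2))
    except Exception as e: print(n,k,e)
```

```text
11.0167 [0.3966 0.0638 0.1981] yang -73.47 z [ 0.002  0.001 -1.   ] [-0.3 -0.5 -0.8] 0.0857 0.0 [-0.04 -0.01 -0.42  1.16  0.    2.81]
top roof 743 0.0756 [[0.5477, -0.3388], [0.6142, -0.2593]] 16.3
top cart 417 0.0625 [[0.4776, -0.3246], [0.5492, -0.2744]] 15.48
top open 54 0.0363 [[0.4271, -0.3212], [0.4356, -0.2794]] 15.19
scene roof 876 0.0747 [[0.5473, -0.3431], [0.6143, -0.2624]] 17.26
scene cart 440 0.0621 [[0.4761, -0.3302], [0.5376, -0.2771]] 16.74
scene open 219 0.0357 [[0.4253, -0.3304], [0.4583, -0.2775]] 10.57
```

View pics/c4.png

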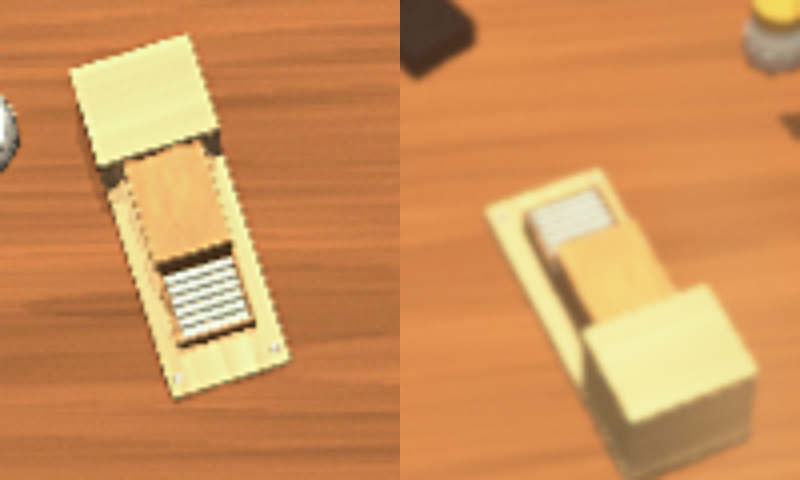

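The carton is upright, square in the sleeve and at the stop (about 121 mm out), with the sachets showing. The pictures agree with the contact force.

```bash
python3 -c "
from h import *
print(ticket.hand_in())"
```

```text
the job is handed in; nothing more can be done
None
```

The wrong-way carton is turned end for end and back in its own sleeve, upright and against the back wall (about 121 mm sticking out, opening outward); the gripper never went near the neighbour, and the job was handed in at about 11 s.

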